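# Lock the sample tube and hold the loupe in focus over its cap

## Task

First lock the capped tube that stands in the bench clamp: turn the clamp's bar knob clockwise (seen from above) until it clicks over its detent to its far stop, and leave it there. Then take the loupe from its cradle by the handle and hold it over the tube's cap, level, right way up and still, with the cap in the middle of the lens and the lens at the height of the height gauge's scriber tip; finish while holding it there, with the loupe touching nothing but the gripper. Leave the tube standing in the clamp, do not shift the gauge's setting, and do not push the caliper or the tray of caps about.

Things in the scene. Friction and masses are not known exactly. Their poses are not given: they have to be found in the camera images.
- clamp: fixed steel cam-lock bench clamp: base plate 80 (x) x 180 (y) x 12 mm, from y = -115 to +65. The origin is on the bench directly under the middle of the tube's seat. A fixed steel V jaw stands on the +y side of the tube (up to 50 mm high), a sliding flat jaw on its -y side; the cam and the bar knob are 85 mm from the tube towards -y. z up. Its place and yaw vary.
- lock_knob (a joint): turn of the clamp's knob in rad: 0 = open, at the start; it grows clockwise seen from above, up to the stop at 1.2 (locked). A detent resists with up to 0.25 N m, most near 0.3; let go before 0.6 it springs back to 0, past that it snaps on by itself to about 1.2 and stays there. Turning it slides the jaw 6 mm against the tube.
- knob_grip (a point): on the vertical axis of the knob, 66 mm above the bench. The grip is a black straight bar, 56 mm long, 14 mm thick, standing from 44 to 80 mm above the bench; below it are only a thin neck and, up to 40 mm, the steel cam (within 22 mm of the axis). The bar's length lies along this point's x axis (the clamp's x axis at joint value 0) and turns with the knob; z up.
- tube: the part to inspect: a loose clear plastic tube with a white label and a black ribbed cap, upright in the clamp's seat; tube 20 mm across, cap 24 mm across and 14 mm high, 90 mm tall in all, 35 g. Origin at the middle of its foot (12 mm above the bench), z up.
- cap_top (a point): centre of the cap's top face, 90 mm above the tube's foot, 102 mm above the bench.
- tube_seat (a point): centre of the floor of the clamp's seat, where the tube's foot belongs, 12 mm above the bench.
- gauge: fixed vernier height gauge beside the clamp, beyond its V jaw: dark base 48 (x) x 74 (y) x 26 mm, steel beam 6 x 16 mm up to 253 mm above the bench at the origin's x, y; on the beam a slider 20 x 34 x 44 mm carries a scriber arm that points towards the gauge's own -y, at the tube. Origin under the middle of the base, z up.
- scriber_tip (a point): the free end of the scriber, a steel blade 6 x 3 mm, 65 mm from the beam towards the gauge's -y and some 55 to 80 mm short of the tube's axis. The gauge has been set so that the blade's height is the loupe's focal height over the cap: 45 to 61 mm above the cap's top, different each time. The slider is held by friction of about 15 N only. z up.
- loupe: loose LED hand loupe, about 110 g, lying right way up: black round rim 84 mm across, 14 mm thick, around a clear lens; a neck, then a straight black handle 64 to 150 mm from the lens centre towards the loupe's -x, 24 mm wide (y), 18 mm thick (z), its middle level with the lens. Centre of mass about 40 mm from the lens centre. Origin at the middle of the rim's underside, z up.
- lens_centre (a point): centre of the lens, 7 mm above the loupe's origin; its z is the lens's optical axis, upright when the loupe is level.
- loupe_grip (a point): middle of the loupe's handle, 108 mm from the lens centre towards the loupe's -x, at the lens's height.
- cradle: fixed grey charging cradle: block 110 (x, from -62 to +48) x 104 (y) x 26 mm with three lips 7 mm higher beside the rim at +x and +-y. The loupe's rim lies on its top, centred on the origin; the handle sticks out over the bench towards -x, its underside 24 mm and its middle 33 mm above the bench. Origin on the bench, z up.
- caliper: loose digital caliper lying flat to the robot's left, 230 mm long, 57 mm wide, 15 mm high. Leave it.
- cap_tray: loose open white tray 110 x 90 x 34 mm with spare caps, to the robot's right. Leave it.
There are look-alikes about, which are no part of the job. There is more than one size of the tube; the job needs the smallest.

How it is judged:
By the outcome, as a careful person would: the job done as asked, in the order asked, and still so for the second after the job is handed in, while the arm keeps its last pose, push and grip.
It also fails if it takes over 61 s, if anything falls off the work surface, if the arm or the gripper's body presses on something with over 40 N, if the wrist force passes 120 N, or if a joint passes its speed limit or range.

## Robot

A 6-joint arm with a two-finger parallel gripper is mounted at the origin on the work surface. World frame = base frame: x ahead of the robot, y to its left, z up, the work surface at z = 0. Lengths are in m, angles in rad, forces in N, time in s.
With the tool pointing down it reaches from about 0.35 to 0.775 m from the base axis. Payload 7.3 kg.
Tool frame: the origin (TCP) lies at the very end of the fingers, on their centre line; the grasp point (between the pads) lies 19 mm behind it; z points along the fingers, y is the line along which they close (so a half turn about z gives the same grasp; the last joint's range is limited). The gripper opens to 92 mm and grips with 3 to 60 N. Pads are 19 mm wide; open, the fingers measure 130 mm over their backs; the gripper's body (75 mm by 190 mm) begins 47 mm behind the grasp point.
Start: joints at [0.992, 0.342, 1.524, -0, 1.275, -0.146], TCP at [0.22, 0.477, 0.227] pointing down, gripper open.
Joint ranges: [-2.53, 2.53], [-0.77, 2.02], [0.04, 2.7], [-1, 4.14], [0.28, 2.66], [-3.11, 3.11]. Speed limits (rad/s): [2.57, 2.57, 3.14, 3.14, 3.14, 3.14].

## Interface

Orientations are given as [roll, pitch, yaw] about the fixed x, y, z axes, in that order (R = Rz(yaw) Ry(pitch) Rx(roll)).
In Python, from cell import observe, read_camera, get_calibration, hand_in, search_frame gives the robot as it stands.
- The arm moves only by the tool step_arm, never from a script. Its argument "commands" is a list of rows, each an object with "translation": the shift along the tool's x, y, z in mm, a list of three; "roll": the turn about the tool's z in rad. In form: [{"translation": [x, y, z], "roll": roll}, ...]. A call has 1 to 20 rows; each row shifts and turns the commanded pose from where the row before left it, along the tool's axes as they then stand; what a row does not reach is not made up. A row lasts 1/12 s, in which the tool goes at most 41.7 mm and 7.16 degrees, less where a joint would pass 70% of its speed; a pose out of reach is approached as far as the arm can. A call is refused whole if a number of a shift passes 41.7 or a number of a turn 0.125, either way. A call with a gripper value outside its range is refused whole. "fingers" is the opening, from 0 (shut) to 1 (fully open), set as the call begins (left out, the last holds). The fingers move at their own pace and stop on an object; "grip_force" is the grip in N (left out, the last holds). Time passes only in rows, so rows that do not move let the fingers close. It gives the time, the measured TCP pose, the force, the opening and the grip force at its end, in the units of the state.
- observe(): the state, without advancing time (a new reading comes with each control period).
- read_camera(name): name is "side" or "top"; returns the picture (384x512x3 uint8, red, green, blue); there is no depth.
- get_calibration(name): a dict with "camera_matrix" (3x3 intrinsics, pixels), "world_from_camera" (4x4, takes a point from camera to world coordinates). Camera axes: x right, y up, looking along -z (the intrinsics and any distortion apply to the point x, -y, -z); pixel columns grow to the right and rows downward; lengths in m; the calibration is good to about 2 mm. A picture is of the moment at which its call begins. get_calibration takes no time and is no camera call.
- hand_in(): hands the job in; it is judged then, once.
Trained networks look in the newest picture that a camera, given by its name, has taken for a name from the list of things; names that differ only in an ending like _2 or _b are one class to them, and where a whole thing is asked for, a point or a joint stands for the part that bears it (a point fixed in the world has none). Each returns a list of dicts, best first, with "confidence" (0 to 1); they miss things now and then, are a little off and sometimes report something else, mostly with a low value. They report only what shows in the picture. A call takes as long as a camera call. They do not tell look-alikes from the thing itself.
- search_frame(camera, name): "at" ([x, y, z] in m, in world coordinates, good to about 4 mm: the middle of the surface that is visible of it).
The state is a dict: "time": time; "qpos": joint angles; "qvel": joint speeds; "joint_efforts": joint torques, N m; "tool_pos": TCP position; "tool_rot": TCP orientation; "contact_force": force on the tool from outside, world axes, zero at the start; "torque": the same for the moment, N m; "opening": finger opening in m; "grip_force": force on a finger pad.
Only numpy, scipy, OpenCV 4.12 (cv2) and the standard library are available. Lean on these libraries where they do the work, as an engineer would, in place of code of your own. Each camera call takes 0.05 s, during which the arm holds its last target. There are 200 camera calls.

## Working session

There is one attempt and no reset: what is moved stays moved. The work goes in short steps, Python scripts to look and compute and a tool call to move; the robot and the scene stay as the last step left them, time stands still between calls to the robot, and variables do not carry over. Pictures are saved under pics/ and viewed, at most 10 in all, crops included, and the job is handed in when it is done.

Besides the shell and the picture viewer there is one more tool, called after "Emit:" as name(argument=value, ...) on one line, values as JSON. step_arm: Moves the arm, as the interface text tells. Its arguments: {"type":"object","properties":{"commands":{"type":"array"},"fingers":{"type":"number"},"grip_force":{"type":"number"}},"required":["commands"]}

```bash
mkdir -p pics; ls; python3 - <<'E'
from cell import *
import cv2,numpy as np
for c in("side","top"):
    im=read_camera(c); cv2.imwrite(f"pics/{c}0.png",cv2.resize(im[:,:,::-1],None,fx=1.5,fy=1.5,interpolation=cv2.INTER_CUBIC))
    k=get_calibration(c); print(c,k["camera_matrix"].tolist(),np.round(k["world_from_camera"],3).tolist(),[x for x in k if x not in("camera_matrix","world_from_camera")])
    for n in("clamp","lock_knob","knob_grip","tube","cap_top","gauge","scriber_tip","loupe","lens_centre","loupe_grip","cradle","caliper","cap_tray"):
        print(n,[(np.round(d["at"],3).tolist(),round(d["confidence"],2)) for d in search_frame(c,n)][:4])
print(observe())
E
```

```text
pics
side [[362.409166160031, 0.0, 258.4640395100417], [0.0, 362.409166160031, 197.23106789861035], [0.0, 0.0, 1.0]] [[0.98, 0.102, -0.171, 0.373], [-0.198, 0.58, -0.79, -0.805], [0.019, 0.809, 0.588, 0.696], [0.0, 0.0, 0.0, 1.0]] []
clamp [([0.567, -0.272, 0.018], 0.84)]
lock_knob [([0.579, -0.288, 0.059], 0.59)]
knob_grip [([0.58, -0.284, 0.064], 0.6), ([0.547, 0.14, 0.019], 0.18)]
tube [([0.682, -0.245, 0.083], 0.94), ([0.673, -0.172, 0.082], 0.93), ([0.57, -0.203, 0.08], 0.61)]
cap_top [([0.68, -0.245, 0.086], 0.77), ([0.57, -0.205, 0.078], 0.7), ([0.675, -0.17, 0.078], 0.59)]
gauge [([0.532, -0.067, 0.072], 0.96)]
scriber_tip [([0.536, -0.077, 0.166], 0.8)]
loupe [([0.542, 0.19, 0.04], 0.65)]
lens_centre [([0.537, 0.192, 0.041], 0.95)]
loupe_grip [([0.537, 0.192, 0.042], 0.66), ([0.581, -0.286, 0.059], 0.35), ([0.532, -0.441, 0.019], 0.28)]
cradle [([0.546, 0.139, 0.021], 0.55), ([0.57, -0.205, 0.081], 0.23)]
caliper [([0.466, 0.453, 0.005], 0.75)]
cap_tray [([0.533, -0.442, 0.016], 0.96)]
top [[395.5239786618357, 0.0, 256.6018348150141], [0.0, 395.5239786618357, 199.02835146933
[... 743 characters left out ...]
526, -0.45, 0.016], 0.81)]
{'time': 1.4, 'qpos': array([ 9.91994327e-01,  3.42007349e-01,  1.52410565e+00, -5.15443797e-05,
        1.27539700e+00, -1.46018036e-01]), 'qvel': array([ 0.00040842, -0.00018903,  0.00019401, -0.0011127 ,  0.00033783,
       -0.00035099]), 'joint_efforts': array([-4.68321814e-04, -4.31142426e+01, -2.44468313e+01,  7.16287689e-02,
        4.84382256e-02, -6.53766023e-06]), 'tool_pos': array([0.22019592, 0.47660728, 0.22673472]), 'tool_rot': array([3.14151805e+00, 6.08149762e-05, 2.70882369e+00]), 'contact_force': array([0.21678769, 0.1910893 , 0.29633039]), 'torque': array([-0.04890514, -0.01628492, -0.00687643]), 'grip_force': 0.0, 'opening': 0.09155749038180247}
```

View pics/side0.png

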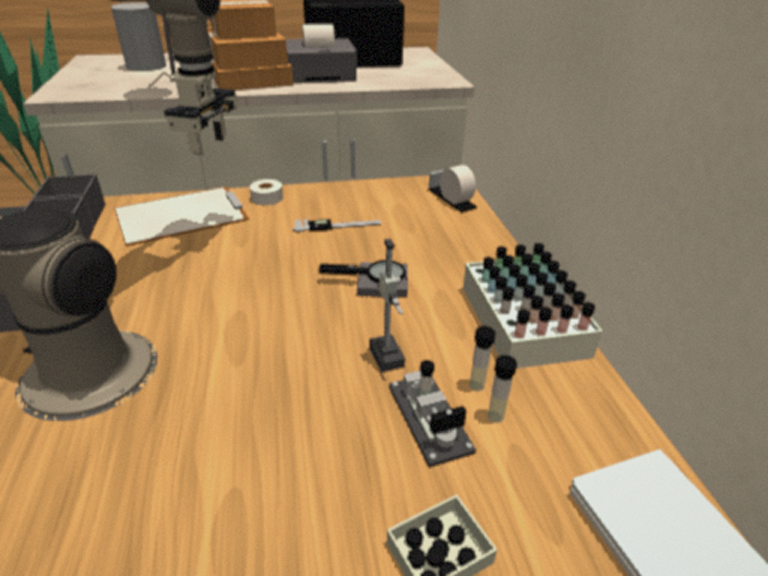

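View pics/top0.png

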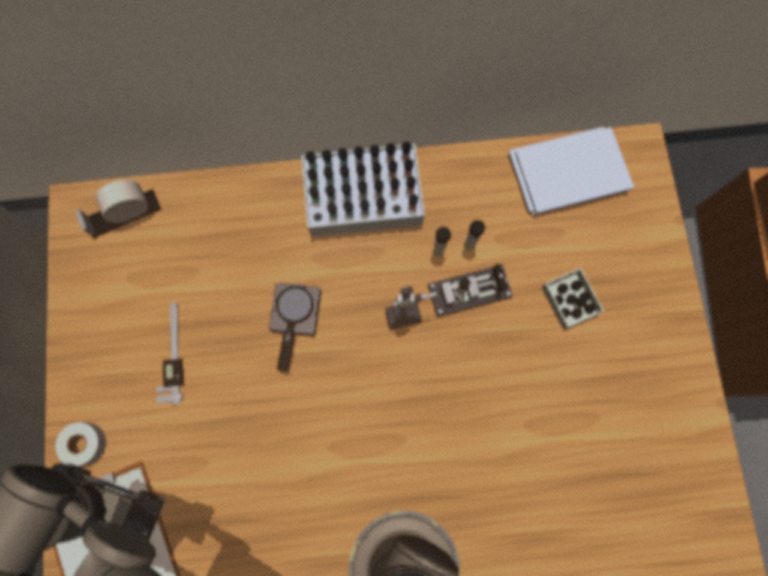

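The side view shows the tube in the clamp at (427,370), the knob at (447,420), the gauge at (388,300) and the loupe at (385,270). The two larger tubes behind the clamp are look-alikes. In the top view the cap is at (463,285), the knob at (499,270), the scriber at about (430,295) and the lens at (294,304). I'll crop closer.

```bash
cat > h.py <<'E'
from cell import *
import numpy as np,cv2
def cal(c):
    k=get_calibration(c); return k["camera_matrix"],k["world_from_camera"]
def proj(c,P):
    K,T=cal(c); p=np.linalg.inv(T)@np.r_[P,1]; q=K@[p[0],-p[1],-p[2]]; return q[:2]/q[2]
def atz(c,uv,z):
    K,T=cal(c); d=np.linalg.inv(K)@[uv[0],uv[1],1]; d=T[:3,:3]@[d[0],-d[1],-d[2]]; o=T[:3,3]
    return o+d*(z-o[2])/d[2]
def tri(us,ut):
    A=[];b=[]
    for c,uv in(("side",us),("top",ut)):
        o=cal(c)[1][:3,3]; d=atz(c,uv,0)-o; d/=np.linalg.norm(d); M=np.eye(3)-np.outer(d,d); A.append(M); b.append(M@o)
    return np.linalg.lstsq(np.vstack(A),np.concatenate(b),rcond=None)[0]
E
python3 - <<'E'
from h import *
S=cv2.imread("pics/side0.png");T=cv2.imread("pics/top0.png")
from cell import read_camera
s=read_camera("side")[:,:,::-1];t=read_camera("top")[:,:,::-1]
def cr(im,x,y,w,h,f): return cv2.resize(im[y:y+h,x:x+w],None,fx=f,fy=f,interpolation=cv2.INTER_CUBIC)
out=np.zeros((600,800,3),np.uint8)
a=cr(s,245,155,75,155,600/155.); out[:a.shape[0],:a.shape[1]]=a; print("side1 f",600/155,a.shape)
a=cr(t,250,170,100,55,5); out[:275,295:795]=a
a=cr(t,170,180,60,75,4); out[280:580,295:535]=a
a=cr(s,205,165,75,40,3.5); out[280:420,537:537+262]=a[:140,:262]
cv2.imwrite("pics/c1.png",out)
E
```

```text
side1 f 3.870967741935484 (600, 290, 3)
```

View pics/c1.png

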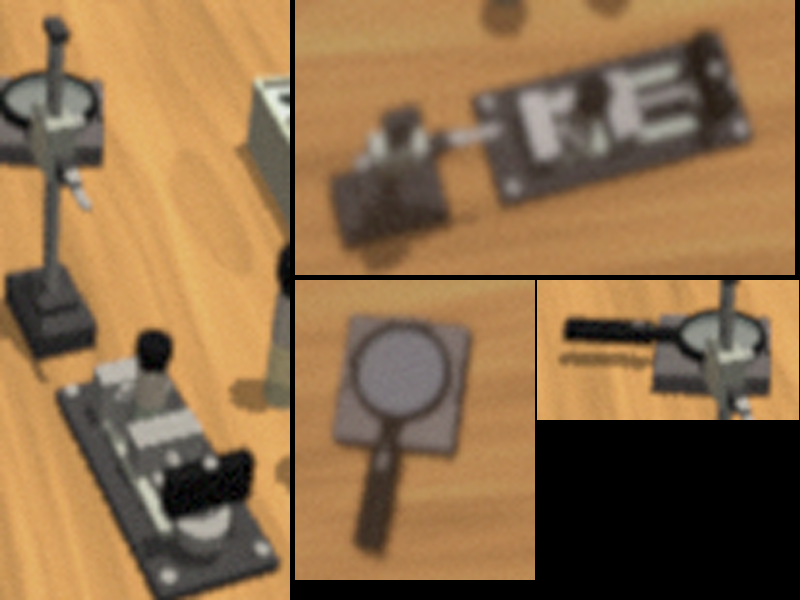

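The crop shows the clamp plate corners, cap, scriber tip, knob bar and lens clearly. Next I'll turn these pixels into positions.

```bash
python3 - <<'E'
from h import *
np.set_printoptions(precision=4,suppress=True)
s=lambda x,y:(x/3.871+245-.4,y/3.871+155-.4); t=lambda x,y:((x-295)/5+250-.4,y/5+170-.4); t2=lambda x,y:((x-295)/4+170-.4,(y-280)/4+180-.4)
print("cap tri",tri(s(154,340),t(595,88)),"z102",atz("side",s(154,338),.102),atz("top",t(595,88),.102))
print("tip tri",tri(s(86,207),t(502,131)))
print("knob",tri(s(209,470),t(712,80)),atz("top",t(712,80),.08),atz("side",s(209,470),.08))
print("plate top",[atz("top",t(*p),.012)[:2] for p in((472,97),(718,33),(750,138),(508,205))])
print("plate side",[atz("side",s(*p),.012)[:2] for p in((57,390),(157,600),(278,562))])
print("gauge base top",[atz("top",t(*p),.026)[:2] for p in((332,180),(345,248),(450,222))])
print("lens top",atz("top",t2(400,372),.04),"cradle",[atz("top",t2(*p),.026)[:2] for p in((350,317),(468,328),(455,455),(335,440))],"handle end",atz("top",t2(370,553),.036))
s2=lambda x,y:((x-537)/3.5+205-.4,(y-280)/3.5+165-.4)
print("lens side",atz("side",s2(721,337),.04),"hend",atz("side",s2(567,326),.036))
E
```

```text
cap tri [ 0.5738 -0.1961  0.1017] z102 [ 0.5714 -0.1952  0.102 ] [ 0.5765 -0.1964  0.102 ]
tip tri [ 0.5423 -0.1269  0.1563]
knob [ 0.5825 -0.279   0.072 ] [ 0.5787 -0.2769  0.08  ] [ 0.5817 -0.2856  0.08  ]
plate top [array([ 0.6013, -0.1265]), array([ 0.6278, -0.3018]), array([ 0.5514, -0.3121]), array([ 0.5235, -0.1412])]
plate side [array([ 0.5233, -0.1408]), array([ 0.5465, -0.3182]), array([ 0.6249, -0.3053])]
gauge base top [array([ 0.551 , -0.0239]), array([ 0.5039, -0.0273]), array([ 0.5137, -0.0994])]
lens top [0.5809 0.1783 0.04  ] cradle [array([0.6366, 0.2187]), array([0.6159, 0.1198]), array([0.5084, 0.14  ]), array([0.5322, 0.2386])] handle end [0.4338 0.2149 0.036 ]
lens side [0.5783 0.1669 0.04  ] hend [0.4388 0.2163 0.036 ]
```

```bash
cat >> h.py <<'E'
from scipy.spatial.transform import Rotation as Rn
def go(P,yaw=None):
    o=observe(); R=Rn.from_euler("xyz",o["tool_rot"]).as_matrix()
    print("t",o["time"],"pos",np.round(o["tool_pos"],4),"rot",np.round(o["tool_rot"],3),"open",round(o["opening"],4),"q",np.round(o["qpos"],2),"F",np.round(o["contact_force"],1),"M",np.round(o["torque"],2))
    print("tool shift mm",np.round(R.T@(np.array(P)-o["tool_pos"])*1000,1),end=" ")
    if yaw is not None: d=-(yaw-o["tool_rot"][2]); print("roll",round((d+np.pi)%(2*np.pi)-np.pi,3))
E
python3 - <<'E'
from h import *
for a,b in(((505,361),(478,227)),((484,331),(443,233))): print(tri(np.array(a)/1.5,np.array(b)/1.5))
E
```

```text
[ 0.68428804 -0.23770211  0.12652239]
[ 0.67857805 -0.16144102  0.12523612]
```

Emit:
step_arm(commands=[{"translation": [0,0,-13],"roll": -0.117},{"translation": [0,0,-13],"roll": -0.117},{"translation": [0,0,-13],"roll": -0.117},{"translation": [0,0,-13],"roll": -0.117},{"translation": [0,0,-13],"roll": -0.117},{"translation": [-9.5,-31,0],"roll": 0},{"translation": [-9.5,-31,0],"roll": 0},{"translation": [-9.5,-31,0],"roll": 0},{"translation": [-9.5,-31,0],"roll": 0},{"translation": [-9.5,-31,0],"roll": 0},{"translation": [-9.5,-31,0],"roll": 0},{"translation": [-9.5,-31,0],"roll": 0},{"translation": [-9.5,-31,0],"roll": 0},{"translation": [-9.5,-31,0],"roll": 0},{"translation": [-9.5,-31,0],"roll": 0},{"translation": [-9.5,-31,0],"roll": 0},{"translation": [-9.5,-31,0],"roll": 0},{"translation": [-9.5,-31,0],"roll": 0},{"translation": [-9.5,-31,0],"roll": 0},{"translation": [-9.5,-31,0],"roll": 0}], fingers=0.45)

```text
time: 3.17
tool_pos: [0.4319, 0.037, 0.2919]
tool_rot: [3.142, 0.001, -2.99]
contact_force: [0.8, 0.3, 0.0]
opening: 0.0414
grip_force: 0.0
```

Emit:
step_arm(commands=[{"translation": [-9.5,-31,0],"roll": 0},{"translation": [-9.5,-31,0],"roll": 0},{"translation": [-9.5,-31,0],"roll": 0},{"translation": [-9.5,-31,0],"roll": 0},{"translation": [-9.5,-31,0],"roll": 0},{"translation": [-9.5,-31,0],"roll": 0},{"translation": [-9.5,-31,0],"roll": 0},{"translation": [-9.5,-31,0],"roll": 0},{"translation": [-9.5,-31,0],"roll": 0},{"translation": [-9.5,-31,0],"roll": 0},{"translation": [0,0,0],"roll": 0},{"translation": [0,0,0],"roll": 0}])

```text
time: 4.17
tool_pos: [0.5724, -0.2548, 0.2903]
tool_rot: [3.14, -0.001, -2.991]
contact_force: [-0.4, 0.7, 0.7]
opening: 0.0415
grip_force: 0.0
```

```bash
python3 - <<'E'
from h import *
go([.584,-.2795,.200],3.29)
E
```

```text
t 4.1667 pos [ 0.5724 -0.2548  0.2903] rot [ 3.140e+00 -1.000e-03 -2.991e+00] open 0.0415 q [-0.54  0.5   1.1   0.    1.54 -2.26] F [-0.4  0.7  0.7] M [ 0.01 -0.04  0.03]
tool shift mm [ -7.9 -26.3  90.3] roll 0.002
```

Emit:
step_arm(commands=[{"translation": [-2,-6.6,0],"roll": 0},{"translation": [-2,-6.6,20],"roll": 0},{"translation": [-2,-6.6,30],"roll": 0},{"translation": [-1.9,-6.5,30],"roll": 0},{"translation": [0,0,30],"roll": 0},{"translation": [0,0,30],"roll": 0},{"translation": [0,0,20],"roll": 0},{"translation": [0,0,15],"roll": 0},{"translation": [0,0,0],"roll": 0},{"translation": [0,0,0],"roll": 0}])

```text
time: 5.0
tool_pos: [0.5842, -0.2774, 0.117]
tool_rot: [3.141, -0.0, -2.988]
contact_force: [0.8, 0.1, -0.2]
opening: 0.0412
grip_force: 0.0
```

```bash
python3 - <<'E'
from h import *
go([.584,-.2795,.06],3.29)
s=read_camera("side")[:,:,::-1];cv2.imwrite("pics/s2.png",cv2.resize(s[200:330,220:380],None,fx=4.5,fy=4.5,interpolation=cv2.INTER_CUBIC))
E
```

```text
t 5.0 pos [ 0.5842 -0.2774  0.117 ] rot [ 3.141 -0.    -2.988] open 0.0412 q [-0.56  0.66  1.31  0.    1.18 -2.29] F [ 0.8  0.1 -0.2] M [0.05 0.   0.02]
tool shift mm [ 0.5 -2.1 57. ] roll 0.005
```

View pics/s2.png

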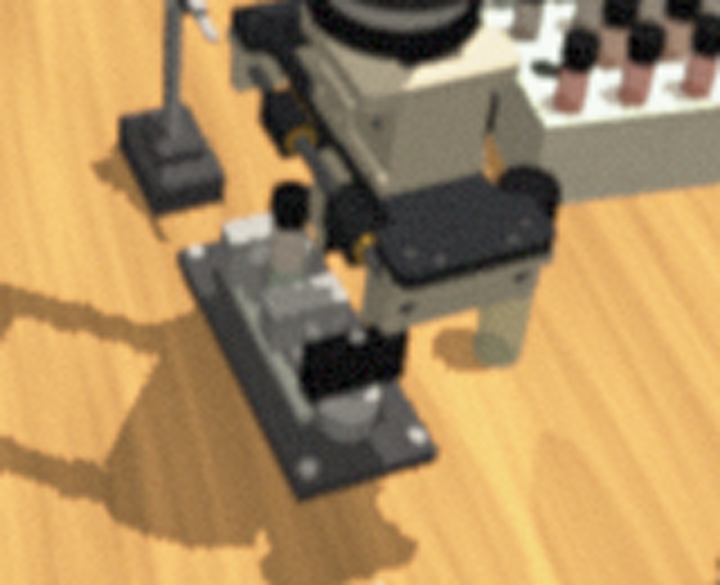

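The view shows the gripper above and behind the knob bar, with the bar at about (352,360) in the crop. I'll project the TCP and the bar model to check alignment.

```bash
python3 - <<'E'
from h import *
f=lambda P:np.round((proj("side",P)-[220,200])*4.5+2)
print("tcp",f([.5842,-.2774,.117]))
c=np.array([.584,-.2795,0]);x=np.array([.989,.148,0]);y=np.array([-.148,.989,0])
for a in(-28,28):
  for z in(44,80): print(a,z,f(c+(a*x-7*y)/1000+[0,0,z/1000]))
print("fingers",[f([.5842,-.2774,.117]+s*.0207*y) for s in(-1,1)])
print("knob as seen, bar front face mid",atz("side",np.array([353,340])/4.5+[220,200],.08))
print("cap",f([.573,-.196,.102]))
E
```

```text
tcp [362. 279.]
-28 44 [306. 407.]
-28 80 [311. 359.]
28 44 [406. 379.]
28 80 [413. 331.]
fingers [array([381., 309.]), array([344., 250.])]
knob as seen, bar front face mid [ 0.58181112 -0.28420052  0.08      ]
cap [295. 191.]
```

Emit:
step_arm(commands=[{"translation": [2,-1,10],"roll": 0},{"translation": [0,0,15],"roll": 0},{"translation": [0,0,15],"roll": 0},{"translation": [0,0,10],"roll": 0},{"translation": [0,0,6],"roll": 0},{"translation": [0,0,0],"roll": 0},{"translation": [0,0,0],"roll": 0}])

```text
time: 5.63
tool_pos: [0.5826, -0.2797, 0.0611]
tool_rot: [-3.141, 0.001, -2.989]
contact_force: [0.8, -0.4, -0.4]
opening: 0.0412
grip_force: 0.0
```

Emit:
step_arm(commands=[{"translation": [0,0,0],"roll": 0},{"translation": [0,0,0],"roll": 0},{"translation": [0,0,0],"roll": 0},{"translation": [0,0,0],"roll": 0},{"translation": [0,0,0],"roll": 0},{"translation": [0,0,0],"roll": 0}], fingers=0.0, grip_force=30)

```text
time: 6.13
tool_pos: [0.5826, -0.2798, 0.0611]
tool_rot: [-3.141, 0.001, -2.989]
contact_force: [-0.1, -1.0, 1.4]
opening: 0.014
grip_force: 30.0
```

```bash
python3 - <<'E'
from h import *
go([.582,-.2785,.06],3.29)
E
```

```text
t 6.1333 pos [ 0.5826 -0.2798  0.0611] rot [-3.141e+00  1.000e-03 -2.989e+00] open 0.014 q [-0.57  0.72  1.36 -0.    1.06 -2.29] F [-0.1 -1.   1.4] M [-0.06  0.01  0.01]
tool shift mm [0.4 1.4 1.1] roll 0.004
```

Emit:
step_arm(commands=[{"translation": [0,0,0],"roll": 0.08},{"translation": [0,0,0],"roll": 0.08},{"translation": [0,0,0],"roll": 0.08},{"translation": [0,0,0],"roll": 0.08},{"translation": [0,0,0],"roll": 0.08},{"translation": [0,0,0],"roll": 0},{"translation": [0,0,0],"roll": 0}], grip_force=45)

```text
time: 6.72
tool_pos: [0.5826, -0.2788, 0.0611]
tool_rot: [3.141, 0.0, 2.897]
contact_force: [0.7, 4.1, 4.6]
opening: 0.014
grip_force: 45.0
```

Emit:
step_arm(commands=[{"translation": [0,0,0],"roll": 0.08},{"translation": [0,0,0],"roll": 0.08},{"translation": [0,0,0],"roll": 0.08},{"translation": [0,0,0],"roll": 0.08},{"translation": [0,0,0],"roll": 0.05},{"translation": [0,0,0],"roll": 0},{"translation": [0,0,0],"roll": 0}])

```text
time: 7.3
tool_pos: [0.5831, -0.2779, 0.0611]
tool_rot: [3.139, -0.0, 2.526]
contact_force: [2.2, 8.5, 4.9]
opening: 0.0137
grip_force: 45.0
```

```bash
python3 - <<'E'
from h import *
go([.5826,-.2790,.06],3.29)
E
```

```text
t 7.3 pos [ 0.5831 -0.2779  0.0611] rot [ 3.139 -0.     2.526] open 0.0137 q [-0.56  0.72  1.36  0.    1.06 -1.52] F [2.2 8.5 4.9] M [ 1.22 -0.34 -0.13]
tool shift mm [-0.3 -1.2  1.1] roll -0.764
```

Turned 0.77 rad with the bar following the grip. Now I'll release so it can snap over.

Emit:
step_arm(commands=[{"translation": [0,0,0],"roll": 0},{"translation": [0,0,0],"roll": 0},{"translation": [0,0,0],"roll": 0},{"translation": [0,0,0],"roll": 0},{"translation": [0,0,0],"roll": 0},{"translation": [0,0,0],"roll": 0}], fingers=0.5)

```text
time: 7.8
tool_pos: [0.5819, -0.2797, 0.0603]
tool_rot: [-3.141, -0.001, 2.524]
contact_force: [-0.1, -0.6, 0.3]
opening: 0.045
grip_force: 0.0
```

Emit:
step_arm(commands=[{"translation": [0,0,-10],"roll": 0},{"translation": [0,0,-25],"roll": 0},{"translation": [0,0,-35],"roll": 0},{"translation": [0,0,-35],"roll": 0},{"translation": [0,0,-35],"roll": 0},{"translation": [0,0,-35],"roll": 0},{"translation": [0,0,-35],"roll": 0},{"translation": [0,0,-15],"roll": 0}])

```text
time: 8.47
tool_pos: [0.5831, -0.2802, 0.2924]
tool_rot: [3.141, 0.008, 2.524]
contact_force: [0.6, -0.1, 0.1]
opening: 0.0457
grip_force: 0.0
```

```bash
python3 - <<'E'
from h import *
go([.475,.203,.29],2.915)
s=read_camera("side")[:,:,::-1];cv2.imwrite("pics/s3.png",cv2.resize(s[180:330,220:380],None,fx=3,fy=3,interpolation=cv2.INTER_CUBIC))
E
```

```text
t 8.4667 pos [ 0.5831 -0.2802  0.2924] rot [3.141 0.008 2.524] open 0.0457 q [-0.57  0.54  1.03 -0.    1.56 -1.52] F [ 0.6 -0.1  0.1] M [-0.01  0.05 -0.04]
tool shift mm [368.  331.3  -0.6] roll -0.391
```

View pics/s3.png

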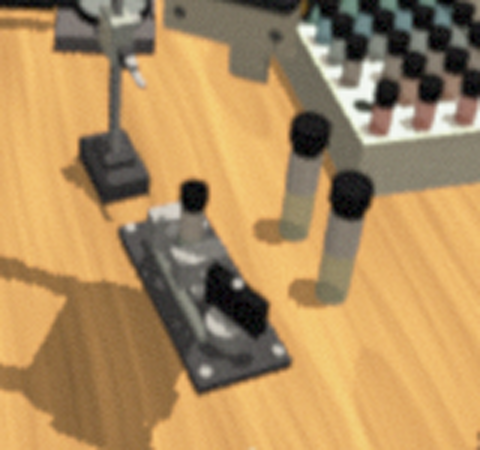

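The bar has swung round to about (237,298) in the crop, so it's locked, and the tube still stands at (192,200). Next is the loupe.

Emit:
step_arm(commands=[{"translation": [14,12,0],"roll": 0},{"translation": [26,23.5,0],"roll": 0},{"translation": [26,23.5,0],"roll": 0},{"translation": [26,23.5,0],"roll": 0},{"translation": [26,23.5,0],"roll": 0},{"translation": [26,23.5,0],"roll": 0},{"translation": [26,23.5,0],"roll": 0},{"translation": [26,23.5,0],"roll": 0},{"translation": [26,23.5,0],"roll": 0},{"translation": [26,23.5,0],"roll": 0},{"translation": [26,23.5,0],"roll": 0},{"translation": [26,23.5,0],"roll": 0},{"translation": [26,23.5,0],"roll": 0},{"translation": [26,23.5,0],"roll": 0},{"translation": [16,14,0],"roll": 0},{"translation": [0,0,20],"roll": -0.1},{"translation": [0,0,30],"roll": -0.1},{"translation": [0,0,30],"roll": -0.1},{"translation": [0,0,30],"roll": -0.091},{"translation": [0,0,20],"roll": 0}], fingers=0.6)

```text
time: 10.18
tool_pos: [0.4729, 0.2035, 0.1533]
tool_rot: [-3.14, -0.003, 2.92]
contact_force: [0.9, 0.1, 0.4]
opening: 0.0552
grip_force: 0.0
```

Emit:
step_arm(commands=[{"translation": [0,0,20],"roll": 0},{"translation": [0,0,0],"roll": 0},{"translation": [0,0,0],"roll": 0}])

```text
time: 10.43
tool_pos: [0.4739, 0.2036, 0.1355]
tool_rot: [-3.141, -0.002, 2.915]
contact_force: [0.2, -0.1, 1.0]
opening: 0.0553
grip_force: 0.0
```

```bash
python3 - <<'E'
from h import *
go([.475,.203,.014],2.915)
s=read_camera("side")[:,:,::-1];t=read_camera("top")[:,:,::-1]
out=np.zeros((400,800,3),np.uint8)
out[:,:400]=cv2.resize(s[140:220,200:280],(400,400),interpolation=cv2.INTER_CUBIC)
out[:,400:]=cv2.resize(t[175:255,155:235],(400,400),interpolation=cv2.INTER_CUBIC)
cv2.imwrite("pics/s4.png",out)
c=np.array([.5826,-.28,0]);th=np.radians(8.6)-1.2;x=np.array([np.cos(th),np.sin(th),0])
print("locked bar px",[np.round((proj("side",c+a*x+[0,0,.08])-[220,180])*3) for a in(-.028,.028)])
u=np.array([np.cos(-.22),np.sin(-.22),0]);L=np.array([.58,.178,.04])
for n,P in(("lens",L),("hn",L-.064*u),("he",L-.15*u)):
  print(n,np.round((proj("side",P)-[200,140])*5+2),np.round((proj("top",P)-[155,175])*5+[402,2]))
E
```

```text
t 10.4333 pos [0.4739 0.2036 0.1355] rot [-3.141e+00 -2.000e-03  2.915e+00] open 0.0553 q [ 0.26  0.42  1.68 -0.    1.04 -1.09] F [ 0.2 -0.1  1. ] M [0.09 0.02 0.03]
tool shift mm [ -1.4  -0.3 121.5] roll -0.0
locked bar px [array([208., 261.]), array([262., 304.])]
lens [287. 197.] [607. 141.]
hn [190. 194.] [593. 235.]
he [ 61. 191.] [574. 365.]
```

View pics/s4.png

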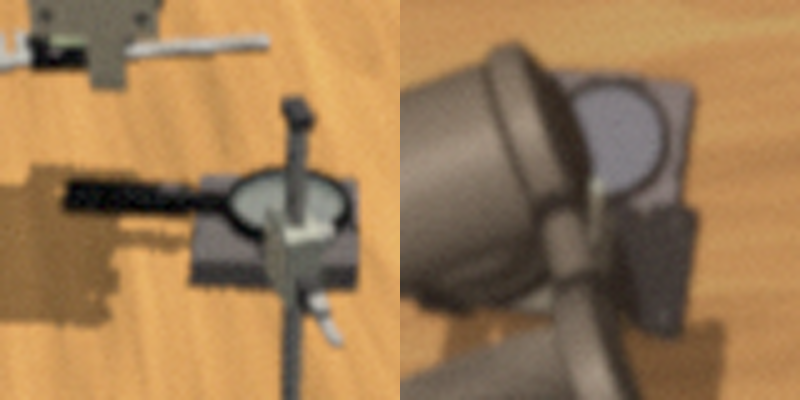

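Emit:
step_arm(commands=[{"translation": [-1,0,15],"roll": 0},{"translation": [0,0,25],"roll": 0},{"translation": [0,0,25],"roll": 0},{"translation": [0,0,25],"roll": 0},{"translation": [0,0,20],"roll": 0},{"translation": [0,0,10],"roll": 0},{"translation": [0,0,0],"roll": 0},{"translation": [0,0,0],"roll": 0}])

```text
time: 11.2
tool_pos: [0.4763, 0.2039, 0.0167]
tool_rot: [3.141, 0.001, 2.915]
contact_force: [-0.1, 0.2, -0.1]
opening: 0.055
grip_force: 0.0
```

Emit:
step_arm(commands=[{"translation": [0,0,0],"roll": 0},{"translation": [0,0,0],"roll": 0},{"translation": [0,0,0],"roll": 0},{"translation": [0,0,0],"roll": 0},{"translation": [0,0,0],"roll": 0},{"translation": [0,0,0],"roll": 0}], fingers=0.0, grip_force=12)

```text
time: 11.7
tool_pos: [0.4756, 0.2037, 0.016]
tool_rot: [3.141, 0.001, 2.915]
contact_force: [0.7, -1.0, 0.1]
opening: 0.0242
grip_force: 12.0
```

Emit:
step_arm(commands=[{"translation": [0,0,0],"roll": 0},{"translation": [0,0,0],"roll": 0},{"translation": [0,0,0],"roll": 0}], grip_force=50)

```text
time: 11.95
tool_pos: [0.4756, 0.2037, 0.0159]
tool_rot: [3.141, 0.0, 2.915]
contact_force: [-0.2, -0.1, 2.2]
opening: 0.0236
grip_force: 50.0
```

```bash
python3 - <<'E'
from h import *
go([.475,.203,.014],2.915)
E
```

```text
t 11.95 pos [0.4756 0.2037 0.0159] rot [3.141 0.    2.915] open 0.0236 q [ 0.26  0.6   1.79  0.    0.76 -1.09] F [-0.2 -0.1  2.2] M [-0.01 -0.06 -0.06]
tool shift mm [ 0.4 -0.8  1.9] roll -0.0
```

Emit:
step_arm(commands=[{"translation": [0,0,-5],"roll": 0},{"translation": [0,0,-10],"roll": 0},{"translation": [0,0,-15],"roll": 0},{"translation": [0,0,-20],"roll": 0},{"translation": [0,0,-25],"roll": 0},{"translation": [0,0,-25],"roll": 0},{"translation": [0,0,-25],"roll": 0},{"translation": [0,0,-25],"roll": 0},{"translation": [0,0,-25],"roll": 0},{"translation": [0,0,-25],"roll": 0},{"translation": [0,0,-25],"roll": 0},{"translation": [0,0,-25],"roll": 0},{"translation": [0,0,-20],"roll": 0},{"translation": [0,0,-12],"roll": -0.07},{"translation": [0,0,-6],"roll": -0.08},{"translation": [0,0,0],"roll": -0.08},{"translation": [0,0,0],"roll": -0.08},{"translation": [0,0,0],"roll": -0.07},{"translation": [0,0,0],"roll": -0.056},{"translation": [0,0,0],"roll": 0}])

```text
time: 13.62
tool_pos: [0.4749, 0.2035, 0.3043]
tool_rot: [3.142, -0.0, -2.93]
contact_force: [0.8, 0.4, -1.2]
opening: 0.0235
grip_force: 50.0
```

```bash
python3 - <<'E'
from h import *
u=np.array([np.cos(.21),np.sin(.21)])
g=np.array([.573,-.196])-.107*u; print(g)
go([*g,.30],3.351)
E
```

```text
[ 0.46835069 -0.21830521]
t 13.6167 pos [0.4749 0.2035 0.3043] rot [ 3.142 -0.    -2.93 ] open 0.0235 q [ 0.26  0.28  1.4   0.    1.46 -1.53] F [ 0.8  0.4 -1.2] M [ 0.03  0.08 -0.  ]
tool shift mm [  94.8 -411.1    4.3] roll 0.002
```

Emit:
step_arm(commands=[{"translation": [2,-9,0],"roll": 0},{"translation": [4,-18,0],"roll": 0},{"translation": [6,-26,0],"roll": 0},{"translation": [6,-26,0],"roll": 0},{"translation": [6,-26,0],"roll": 0},{"translation": [6,-26,0],"roll": 0},{"translation": [6,-26,0],"roll": 0},{"translation": [6,-26,0],"roll": 0},{"translation": [6,-26,0],"roll": 0},{"translation": [6,-26,0],"roll": 0},{"translation": [6,-26,0],"roll": 0},{"translation": [6,-26,0],"roll": 0},{"translation": [6,-26,0],"roll": 0},{"translation": [6,-26,0],"roll": 0},{"translation": [6,-26,0],"roll": 0},{"translation": [5,-22,0],"roll": 0},{"translation": [4,-15,0],"roll": 0},{"translation": [2,-9,0],"roll": 0},{"translation": [0,0,0],"roll": 0},{"translation": [0,0,0],"roll": 0}])

```text
time: 15.28
tool_pos: [0.4675, -0.218, 0.3037]
tool_rot: [3.141, -0.0, -2.934]
contact_force: [-0.2, 1.2, -1.1]
opening: 0.0237
grip_force: 50.0
```

Emit:
step_arm(commands=[{"translation": [0,0,0],"roll": 0},{"translation": [0,0,10],"roll": 0},{"translation": [0,0,20],"roll": 0},{"translation": [0,0,25],"roll": 0},{"translation": [0,0,25],"roll": 0},{"translation": [0,0,20],"roll": 0},{"translation": [0,0,10],"roll": 0},{"translation": [0,0,5],"roll": 0},{"translation": [0,0,0],"roll": 0},{"translation": [0,0,0],"roll": 0},{"translation": [0,0,0],"roll": 0}])

```text
time: 16.2
tool_pos: [0.4686, -0.2184, 0.1901]
tool_rot: [-3.14, 0.002, -2.932]
contact_force: [0.4, -0.6, -1.0]
opening: 0.0237
grip_force: 50.0
```

```bash
python3 - <<'E'
from h import *
go([.4684,-.2183,.139],3.351)
s=read_camera("side")[:,:,::-1];t=read_camera("top")[:,:,::-1]
out=np.zeros((600,800,3),np.uint8)
out[:,:400]=cv2.resize(s[155:275,220:300],(400,600),interpolation=cv2.INTER_CUBIC)
out[:350,400:]=cv2.resize(t[165:235,270:350],(400,350),interpolation=cv2.INTER_CUBIC)
cv2.imwrite("pics/s5.png",out)
for c in("side","top"):
  for n in("lens_centre","loupe","scriber_tip"): print(c,n,[(np.round(d["at"],3).tolist(),round(d["confidence"],2)) for d in search_frame(c,n)][:2])
E
```

```text
t 16.2 pos [ 0.4686 -0.2184  0.1901] rot [-3.140e+00  2.000e-03 -2.932e+00] open 0.0237 q [-0.58  0.36  1.61  0.    1.17 -2.36] F [ 0.4 -0.6 -1. ] M [0.06 0.08 0.  ]
tool shift mm [ 0.3  0.2 51.1] roll -0.0
side lens_centre [([0.57, -0.214, 0.214], 0.64)]
side loupe []
side scriber_tip []
top lens_centre [([0.58, -0.184, 0.212], 0.7)]
top loupe [([0.528, -0.057, 0.039], 0.69), ([0.579, -0.186, 0.208], 0.63)]
top scriber_tip []
```

View pics/s5.png

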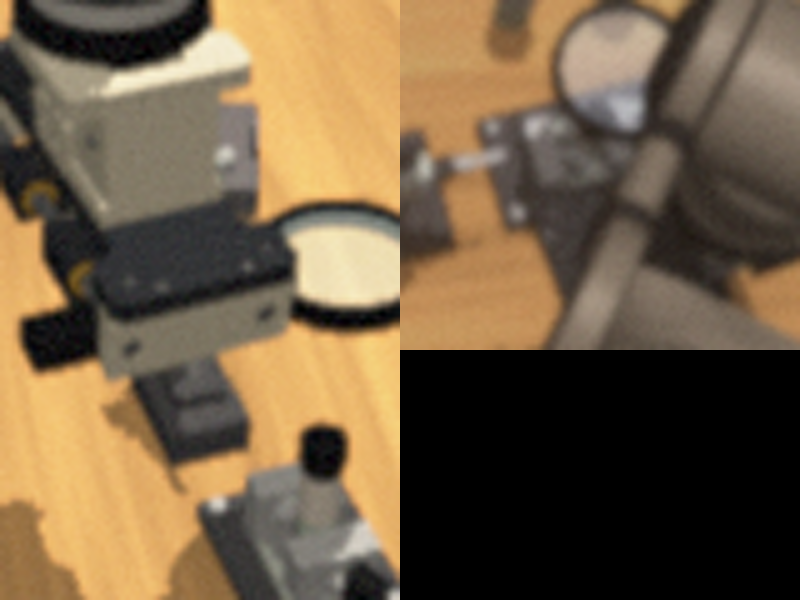

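The loupe hangs level, with the rim centre at about (347,265) in the side crop and (622,68) in the top crop. Next I'll work out the lens position and zoom in on the scriber tip in the first pictures.

```bash
python3 - <<'E'
from h import *
np.set_printoptions(precision=4,suppress=True)
us=(347/5+220-.4,265/5+155-.4);ut=((622-400)/5+270-.4,68/5+165-.4)
print("lens tri",tri(us,ut),"top@.214",atz("top",ut,.214),"side@.214",atz("side",us,.214))
S=cv2.imread("pics/side0.png");T=cv2.imread("pics/top0.png")
def cr(im,x,y,w,h,f): # x,y in orig px
    return cv2.resize(im[int(y*1.5):int((y+h)*1.5),int(x*1.5):int((x+w)*1.5)],(w*f,h*f),interpolation=cv2.INTER_CUBIC)
out=np.zeros((600,800,3),np.uint8)
out[:300,:400]=cr(S,250,194,40,30,10); out[:300,400:]=cr(T,270,180,40,30,10)
out[300:,:400]=cr(S,270,234,40,30,10); out[300:,400:]=cr(T,290,172,40,30,10)
cv2.imwrite("pics/s6.png",out)
E
```

```text
lens tri [ 0.5763 -0.1956  0.2055] top@.214 [ 0.5751 -0.1942  0.214 ] side@.214 [ 0.5718 -0.2064  0.214 ]
```

View pics/s6.png

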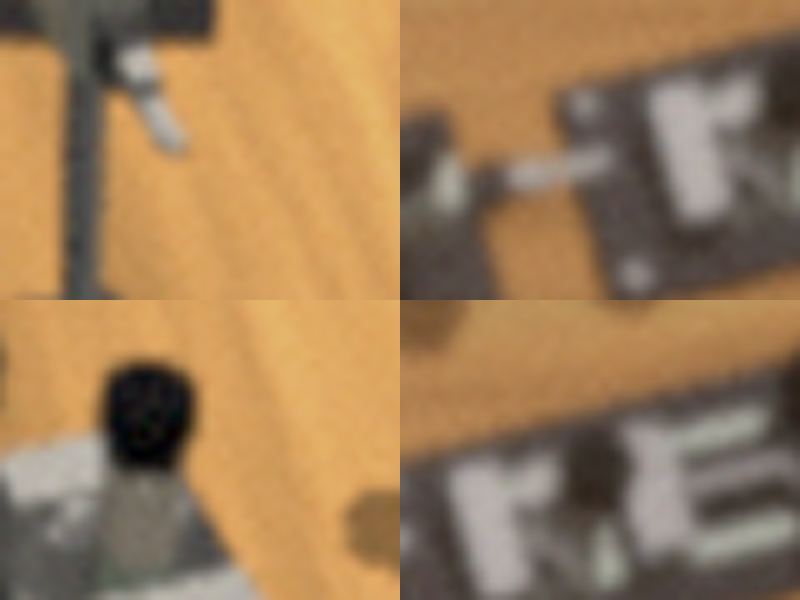

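The zoom shows the blade end at (176,145) in the side panel and (608,160) in the top panel. The cap-top centre is at about (149,388) in the side panel and (597,472) in the top panel.

```bash
python3 - <<'E'
from h import *
np.set_printoptions(precision=4,suppress=True)
ts=(267.1,208.0);tt=(290.3,195.5)
P=tri(ts,tt);print("tip",P,"resid",proj("side",P)-ts,proj("top",P)-tt)
for d in((0,1),(1,0)): print(tri(np.add(ts,d),tt)[2]-P[2],tri(ts,np.add(tt,d))[2]-P[2])
C=tri((284.4,242.3),(309.3,188.2));print("cap",C,"resid",proj("side",C)-(284.4,242.3),proj("top",C)-(309.3,188.2),"side@.102",atz("side",(284.4,242.3),.102),"top@.102",atz("top",(309.3,188.2),.102))
# side-only height using gauge model tip x,y and clamp fit
for y in(-.125,-.127,-.129):
    o=cal("side")[1][:3,3];d=atz("side",ts,0)-o;print(y,o+d*(y-o[1])/d[1])
E
```

```text
tip [ 0.5436 -0.1251  0.155 ] resid [ 0.2899 -0.073 ] [0.0107 0.2387]
-0.0028163062064077704 -0.0004398499666755651
-0.0004222216159038006 0.0022036121733222946
cap [ 0.5726 -0.195   0.1008] resid [ 0.4207 -0.1066] [0.0089 0.323 ] side@.102 [ 0.5711 -0.1965  0.102 ] top@.102 [ 0.5734 -0.1949  0.102 ]
-0.125 [ 0.5429 -0.125   0.1548]
-0.127 [ 0.5424 -0.127   0.1563]
-0.129 [ 0.5419 -0.129   0.1579]
```

Emit:
step_arm(commands=[{"translation": [1,0.7,4],"roll": 0},{"translation": [0.8,0.7,8],"roll": 0},{"translation": [0,0,10],"roll": 0},{"translation": [0,0,10],"roll": 0},{"translation": [0,0,9],"roll": 0},{"translation": [0,0,6],"roll": 0},{"translation": [0,0,4],"roll": 0},{"translation": [0,0,0],"roll": 0},{"translation": [0,0,0],"roll": 0},{"translation": [0,0,0],"roll": 0},{"translation": [0,0,0],"roll": 0},{"translation": [0,0,0],"roll": 0}])

```text
time: 17.6
tool_pos: [0.466, -0.2172, 0.1381]
tool_rot: [-3.141, 0.001, -2.932]
contact_force: [0.8, -0.1, -2.1]
opening: 0.0237
grip_force: 50.0
```

```bash
python3 - <<'E'
from h import *
go([.4666,-.2174,.1389],3.351)
s=read_camera("side")[:,:,::-1];t=read_camera("top")[:,:,::-1]
out=np.zeros((560,800,3),np.uint8)
out[:480,:400]=cv2.resize(s[180:276,230:310],(400,480),interpolation=cv2.INTER_CUBIC)
out[:,400:]=cv2.resize(t[165:221,285:325],(400,560),interpolation=cv2.INTER_CUBIC)
for P,c in(([.5726,-.1955,.156],(0,0,255)),):
    a=(proj("side",P)-[230,180])*5+2; b=(proj("top",P)-[285,165])*10+[405,5]; print(a,b)
cv2.imwrite("pics/s7.png",out)
E
```

```text
t 17.6 pos [ 0.466  -0.2172  0.1381] rot [-3.141e+00  1.000e-03 -2.932e+00] open 0.0237 q [-0.59  0.41  1.68  0.    1.05 -2.37] F [ 0.8 -0.1 -2.1] M [ 0.02  0.11 -0.  ]
tool shift mm [-0.5 -0.3 -0.8] roll -0.0
[283.81740779 225.36441611] [673.31084017 195.6613234 ]
```

View pics/s7.png

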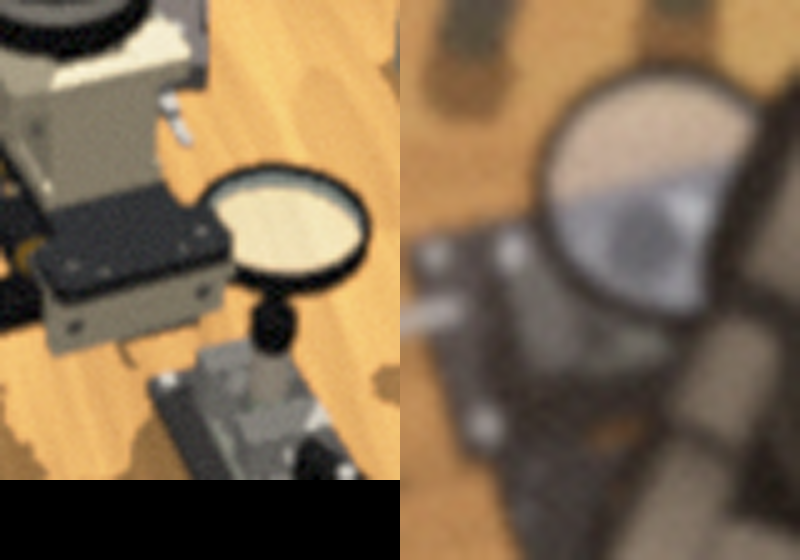

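The rim is centred at (286,228) in the side crop, where I expected (284,225), and at (668,190) in the top crop, where I expected (673,196). Scriber and loupe are clear of each other. I'll make a small trim, settle and hand in.

Emit:
step_arm(commands=[{"translation": [1,0,-0.8],"roll": 0},{"translation": [0,0,0],"roll": 0},{"translation": [0,0,0],"roll": 0},{"translation": [0,0,0],"roll": 0},{"translation": [0,0,0],"roll": 0},{"translation": [0,0,0],"roll": 0},{"translation": [0,0,0],"roll": 0},{"translation": [0,0,0],"roll": 0},{"translation": [0,0,0],"roll": 0},{"translation": [0,0,0],"roll": 0}])

```text
time: 18.53
tool_pos: [0.4648, -0.2173, 0.1385]
tool_rot: [3.141, 0.0, -2.932]
contact_force: [-0.2, 0.0, -1.6]
opening: 0.0235
grip_force: 50.0
```

```bash
python3 - <<'E'
from h import *
go([.4656,-.2174,.1389],3.351)
print(hand_in())
E
```

```text
t 18.5333 pos [ 0.4648 -0.2173  0.1385] rot [ 3.141  0.    -2.932] open 0.0235 q [-0.59  0.41  1.68  0.    1.05 -2.37] F [-0.2  0.  -1.6] M [0.05 0.08 0.06]
tool shift mm [-0.8 -0.2 -0.4] roll -0.0
the job is handed in; nothing more can be done
None
```

Handed in at 18.5 s without a verdict shown: the clamp knob is over its detent and locked, and the loupe is held level over the cap with the lens at about 0.156 m, the scriber tip's measured height, centred to within about 2 mm by the camera measurements.

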